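# Open the canister whose cap may be left-handed

## Task

Take the square coral canister out of the top tray of the grey shelf and set it gently down in the square one-hand holder, square with it and fully home, with its cap still on. The cap comes free with a quarter turn, but some of these canisters are left-handed and it does not show: try it, and if it is stopped one way, turn it the other way; then lift the cap straight off and finish still holding it in the gripper, level and right way up, well clear (about 6 cm) above the open canister, which stays fully home in the holder. Leave everything else standing where it is.

Things in the scene. Friction and masses are not known exactly. Their poses are not given: they have to be found in the camera images.
- canister: coral plastic canister, upright among toys in the shelf's top tray: square body 54 x 54 mm (rounded edges), 62 mm tall, then a round cream neck, 32 mm diameter; 8 mm of neck shows under the cap. 102 mm tall with cap, 0.23 to 0.38 kg in all. Origin: centre of underside; z up, x and y square to the sides; any quarter turn of it fits the holder. Its closed cap stands higher than all else in the tray
- rim (a point): centre of the canister neck's rim, 98 mm above its origin. The neck has two lips that hold the cap's two inner lugs, so the canister can be lifted and carried by its closed cap
- cap: the canister's ribbed, darker coral twist cap, 52 mm diameter, 32 mm tall, 35 g; flat top with a cream bar along the cap's x and a teal dot at its +x end. Origin: centre of the lower edge of its skirt; z up. Closed, its origin is 70 mm above the canister's and its axes lie along the canister's within a few degrees
- cap_top (a point): centre of the cap's top. Turned 45 to 135 degrees (aim at 60 to 90) the opening way the lugs are clear and the cap, which turns freely, lifts straight off; short of that it is held down. The other way a hard stop holds it within 3 to 20 degrees (some play): torque rises and the gripper slips round it. Which way opens, clockwise or not, is hidden and differs between starts
- holder: the fixed one-hand holder, screwed to the table right of the shelf: dark grey base plate 124 x 124 x 10 mm with a light grey square collar, opening 58 x 58 mm between the walls, flared wider over the top 10 mm, collar top 38 mm above the table. Origin: centre of the base's underside, on the table; x and y square to the collar's sides. It keeps the canister from turning
- holder_floor (a point): centre of the holder's inner floor, 10 mm above the table: where the canister's origin comes to rest (its top is then 112 mm above the table); axes as the holder's
- shelf: the fixed three-tier shelf of moulded grey plastic, 240 x 340 mm (x, y), its top tray's floor 140 mm above the table, the rim 162 mm (150 mm at the front). Origin: centre of its foot, on the table
- pop_disc: bystander in the top tray: teal silicone pop disc, 70 mm diameter, 14 mm thick. Origin: centre of the underside
- maple_cylinder: bystander in the top tray: upright textured maple cylinder, 38 mm diameter, 58 mm tall. Origin: centre of the underside
- spinning_top: bystander in the top tray: chrome spinning top on its dished stand, 52 mm diameter, 47 mm tall. Origin: centre of the underside
- glass_egg: bystander in the top tray: frosted glass egg with a flat foot, 44 mm diameter, 61 mm tall. Origin: centre of the foot
- mustard_tub: bystander in the top tray: small round cream tub with a mustard lid, 48 mm diameter, 54 mm tall. Origin: centre of the underside
- ring_stacker: bystander on the table: ring stacker toy, 84 mm diameter, 110 mm tall. Origin: centre of the underside
- maple_bowl: bystander on the table: wooden bowl, 110 mm diameter, 45 mm tall. Origin: centre of the underside
Not all that is in view belongs to the job. Leave any purple look-alike of the holder alone. What is shaped like the cap but purple is not meant.

How it is judged:
On the way:
1. the canister stands fully home in the holder with its cap still on (horizontal distance between canister and holder_floor below 0.006 m and z of canister in the frame of holder_floor below 0.003 m and angle between canister's own z axis and vertical below 0.06 rad and z of cap in the frame of canister below 0.076 m), for 0.2 s.
At the end, for the whole second after the job is handed in: Canister home in the holder (6 mm of centre, 3 mm of floor, 3.5 degrees of upright), untouched, still; cap still in the gripper, within 17 degrees of level, right way up, its lower edge 20 mm or more over the canister's rim and within 80 mm of straight above, not touching the canister (horizontal distance between canister and holder_floor below 0.006 m and z of canister in the frame of holder_floor below 0.003 m and angle between canister's own z axis and vertical below 0.06 rad and z of cap in the frame of canister above 0.118 m and horizontal distance between cap and canister below 0.08 m and contact force between the fingers and cap above 0.5 N and contact force between cap and canister below 0.05 N and contact force between canister and the fingers below 0.05 N and contact force between canister and the arm below 0.05 N and angle between cap's own z axis and vertical below 0.3 rad and linear speed of each of cap, canister below 0.03 m/s); the arm keeps its last pose, push and grip.
It fails at once if a toy in the tray or on the table was shifted more than 35 mm or toppled ((distance of pop_disc from where it was at the start of the episode above 0.035 m or angle between pop_disc's own z axis and vertical above 0.5 rad) or (distance of maple_cylinder from where it was at the start of the episode above 0.035 m or angle between maple_cylinder's own z axis and vertical above 0.5 rad) or (distance of spinning_top from where it was at the start of the episode above 0.035 m or angle between spinning_top's own z axis and vertical above 0.5 rad) or (distance of glass_egg from where it was at the start of the episode above 0.035 m or angle between glass_egg's own z axis and vertical above 0.5 rad) or (distance of mustard_tub from where it was at the start of the episode above 0.035 m or angle between mustard_tub's own z axis and vertical above 0.5 rad) or (distance of ring_stacker from where it was at the start of the episode above 0.035 m or angle between ring_stacker's own z axis and vertical above 0.5 rad) or (distance of maple_bowl from where it was at the start of the episode above 0.035 m or angle between maple_bowl's own z axis and vertical above 0.5 rad)).
It fails at once if the canister was tipped more than 45 degrees (angle between canister's own z axis and vertical above 0.79 rad).
It fails at once if the canister was dropped or slammed into the holder (over 0.5 m/s in its mouth) (horizontal distance between canister and holder_floor below 0.03 m and z of canister in the frame of holder_floor below 0.05 m and linear speed of canister above 0.5 m/s).
It also fails if it takes over 72 s, if anything falls off the work surface, if the arm or the gripper's body presses on something with over 40 N, if the wrist force passes 120 N, or if a joint passes its speed limit or range.

## Robot

A 6-joint arm with a two-finger parallel gripper is mounted at the origin on the work surface. World frame = base frame: x ahead of the robot, y to its left, z up, the work surface at z = 0. Lengths are in m, angles in rad, forces in N, time in s.
With the tool pointing down it reaches from about 0.325 to 0.9 m from the base axis. Payload 6.1 kg.
Tool frame: the origin (TCP) lies between the finger pads; the fingertips stand 25 mm ahead of it and the grasp point (between the pads) lies 6 mm ahead of it; z points along the fingers, y is the direction in which the jaws open and shut (so a half turn about z gives the same grasp; the last joint's range is limited). The gripper opens to 87 mm and grips with 3 to 60 N. Pads are 19 mm wide; open, the fingers measure 117 mm over their backs; the gripper's body (75 mm by 190 mm) begins 51 mm behind the grasp point.
Start: joints at [0.996, 0.22, 1.526, -0, 1.395, -0.126], TCP at [0.271, 0.563, 0.248] pointing down, gripper open.
Joint ranges: [-2.98, 2.98], [-0.91, 2.08], [0.09, 2.57], [-1.24, 4.39], [0.2, 2.65], [-2.68, 2.68]. Speed limits (rad/s): [2.57, 2.57, 3.01, 3.14, 3.14, 3.14].

## Interface

Orientations are given as [roll, pitch, yaw] about the fixed x, y, z axes, in that order (R = Rz(yaw) Ry(pitch) Rx(roll)).
In Python, from rig import manip, optics gives the robot as it stands.
- The arm moves only by the tool drive_tool, never from a script. Its argument "series" is a list of rows, each an object of numbers: "grip": the opening, from 0 (shut) to 1 (fully open); "x", "y", "z": the shift along the tool's x, y, z in units of 30 mm (1.0 is 30 mm); "turn": the turn about the tool's z in units of 6 degrees (1.0 is 6 degrees). A call has 1 to 20 rows; each row shifts and turns the commanded pose from where the row before left it, along the tool's axes as they then stand; what a row does not reach is not made up. A row lasts 1/12 s, in which the tool goes at most 41.7 mm and 7.16 degrees, less where a joint would pass 70% of its speed; a pose out of reach is approached as far as the arm can. A call is refused whole if a number of a shift passes 1 or a number of a turn 1, either way. A call with a gripper value outside its range is refused whole. The fingers move at their own pace and stop on an object; the grip force is fixed at half the most. Time passes only in rows, so rows that do not move let the fingers close. It gives the time, the measured TCP pose, the force and the opening at its end, in the units of the state.
- manip.sense(): the state, without advancing time (a new reading comes with each control period).
- optics.read_camera(name): name is "side" or "top" or "wrist"; returns (picture, depth): 400x640x3 uint8, red, green, blue; 400x640 float32, m along the optical axis (not along the pixel's ray), 0 where there is no reading.
- optics.camera_model(name): a dict with "intrinsics" (3x3 intrinsics, pixels), "world_to_cam" (4x4, takes a point from world to camera coordinates). Camera axes: x right, y down, z forward; pixel columns grow to the right and rows downward; lengths in m; the calibration is good to about 2 mm. A picture is of the moment at which its call begins: read the wrist's pose just before it. camera_model takes no time and is no camera call; for the wrist camera it gives the pose at the moment of the call.
- manip.finish_job(): hands the job in, once; it reports no verdict.
Trained networks look in the newest picture that a camera, given by its name, has taken for a name from the list of things; names that differ only in an ending like _2 or _b are one class to them, and where a whole thing is asked for, a point or a joint stands for the part that bears it (a point fixed in the world has none). Each returns a list of dicts, best first, with "confidence" (0 to 1); they miss things now and then, are a little off and sometimes report something else, mostly with a low value. They report only what shows in the picture. A call takes as long as a camera call. They do not tell look-alikes from the thing itself.
- optics.regions_of(camera, label): "region" (400x640 bool, what is visible of it).
- optics.place_of(camera, label): "location" ([x, y, z] in m, in world coordinates, good to about 4 mm: a listed point, or the origin of a listed thing).
The state is a dict: "time": time; "joints": joint angles; "qvel": joint speeds; "joint_torque": joint torques, N m; "eef_pos": TCP position; "eef_rot": TCP orientation; "wrist_force": force on the tool from outside, world axes, zero at the start; "moment": the same for the moment, N m; "width": finger opening in m.
Only numpy, scipy, OpenCV 4.12 (cv2) and the standard library are available. Lean on these libraries where they do the work, as an engineer would, in place of code of your own. Each camera call takes 0.05 s, during which the arm holds its last target.

## Working session

There is one attempt and no reset: what is moved stays moved. The work goes in short steps, Python scripts to look and compute and a tool call to move; the robot and the scene stay as the last step left them, time stands still between calls to the robot, and variables do not carry over. Pictures are saved under pics/ and viewed, and the job is handed in when it is done.

Besides the shell and the picture viewer there is one more tool, called after "Call:" as name(argument=value, ...) on one line, values as JSON. drive_tool: Moves the arm, as the interface text tells. Its arguments: {"type":"object","properties":{"series":{"type":"array","items":{"type":"object","properties":{"grip":{"type":"number"},"x":{"type":"number"},"y":{"type":"number"},"z":{"type":"number"},"turn":{"type":"number"}}}}},"required":["series"]}

```bash
mkdir -p pics; cat > h.py <<'E'
from rig import manip, optics
import numpy as np, cv2
np.set_printoptions(precision=4,suppress=True)
def snap(n,f):
    p,d=optics.read_camera(n); cv2.imwrite('pics/'+f,p[:,:,::-1]); return p,d
def w2p(n,P):
    m=optics.camera_model(n);T=np.array(m['world_to_cam']);K=np.array(m['intrinsics'])
    c=T[:3,:3]@np.array(P)+T[:3,3];u=K@c;return u[:2]/u[2]
def cloud(n,d,mask=None):
    m=optics.camera_model(n);T=np.array(m['world_to_cam']);K=np.array(m['intrinsics'])
    v,u=np.nonzero((d>0)&(mask if mask is not None else True));z=d[v,u]
    X=np.stack([(u-K[0,2])/K[0,0]*z,(v-K[1,2])/K[1,1]*z,z],1)
    return (X-T[:3,3])@T[:3,:3],u,v
E
python3 - <<'E'
from h import *
s=manip.sense();print({k:np.array(v) for k,v in s.items()})
for c in ['side','top']: snap(c,c+'0.png')
for l in ['canister','cap_top','holder','holder_floor','shelf']:
    for c in ['side','top']:
        print(l,c,[(round(r['confidence'],2),np.array(r['location'])) for r in optics.place_of(c,l)])
E
```

```text
{'time': array(0.), 'joints': array([ 0.9959,  0.2212,  1.5276, -0.    ,  1.3947, -0.1261]), 'qvel': array([ 0.0005, -0.0005, -0.0004,  0.0003,  0.0013,  0.0001]), 'joint_torque': array([ -0.0012, -49.4619, -38.7368,   0.0696,   0.0572,  -0.0001]), 'eef_pos': array([0.2708, 0.5626, 0.2464]), 'eef_rot': array([-3.1396, -0.0003,  2.6928]), 'wrist_force': array([ 0.363 ,  0.9645, -0.7385]), 'moment': array([-0.021 ,  0.0093, -0.0431]), 'width': array(0.0869)}
canister side [(0.71, array([0.4639, 0.1945, 0.1395]))]
canister top [(0.57, array([0.4651, 0.1941, 0.1413]))]
cap_top side [(0.8, array([0.4688, 0.1992, 0.2427])), (0.5, array([0.325 , 0.2066, 0.0351]))]
cap_top top [(0.89, array([0.467 , 0.2015, 0.238 ])), (0.61, array([0.3307, 0.2056, 0.032 ]))]
holder side [(0.89, array([ 0.4708, -0.2878,  0.0011])), (0.68, array([ 0.3872, -0.4984, -0.0017]))]
holder top [(0.85, array([ 0.4745, -0.2868, -0.0025])), (0.81, array([ 0.3872, -0.4967,  0.0041]))]
holder_floor side [(0.8, array([ 0.3826, -0.501 ,  0.0075])), (0.64, array([ 0.4706, -0.2864,  0.0144]))]
holder_floor top [(0.93, array([ 0.4733, -0.289 ,  0.005 ])), (0.82, array([ 0.3856, -0.4994,  0.0151]))]
shelf side [(0.82, array([ 0.5153,  0.1959, -0.0002]))]
shelf top [(0.76, array([0.5181, 0.1916, 0.0041])), (0.4, array([0.4635, 0.1972, 0.2415]))]
```

View pics/top0.png

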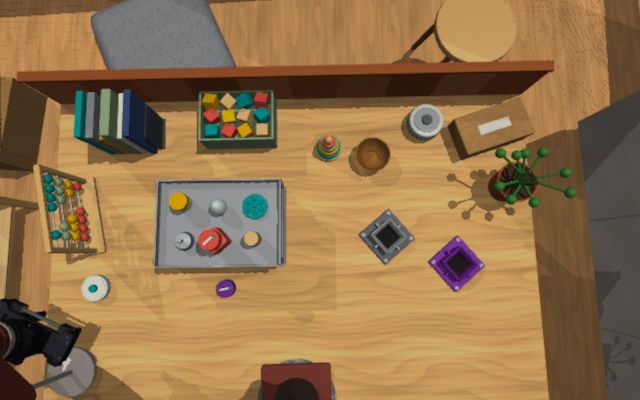

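View pics/side0.png

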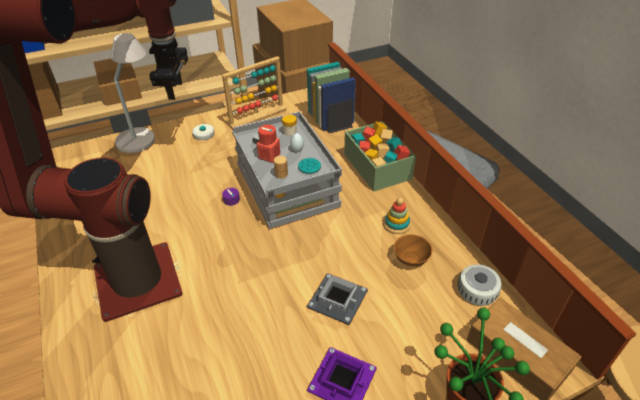

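```bash
python3 - <<'E'
from h import *
p,d=snap('top','t1.png')
a=cv2.resize(p[190:290,150:290],None,fx=5,fy=5,interpolation=cv2.INTER_CUBIC);cv2.imwrite('pics/t1c.png',a[:,:,::-1])
X,u,v=cloud('top',d)
W=np.zeros(d.shape+(3,));W[v,u]=X
def rect(m,n):
    P=X[m];r=cv2.minAreaRect(P[:,:2].astype(np.float32));print(n,len(P),np.array(r[0]),np.array(r[1]),r[2],P[:,2].mean())
near=lambda c,r:np.linalg.norm(X[:,:2]-np.array(c),axis=1)<r
rect(near([.467,.2],.05)&(X[:,2]>.19),'cap+body top')
rect(near([.467,.2],.05)&(X[:,2]>.23),'cap')
rect(near([.472,-.288],.1)&(X[:,2]>.006),'holder')
rect(near([.472,-.288],.1)&(X[:,2]>.03),'collar')
for l in ['canister','cap','pop_disc','maple_cylinder','spinning_top','glass_egg','mustard_tub']:
    r=optics.place_of('top',l);print(l,[(round(q['confidence'],2),np.array(q['location'])) for q in r])
E
```

```text
cap+body top 522 [0.4688 0.1938] [0.0534 0.0529] 38.88385772705078 0.23116872359521898
cap 370 [0.4688 0.1939] [0.0505 0.0502] 87.06988525390625 0.24218083010623642
holder 1600 [ 0.4747 -0.281 ] [0.1716 0.1725] 43.03841781616211 0.016500590924875474
collar 305 [ 0.476 -0.289] [0.0786 0.0791] 39.834693908691406 0.03697439071655885
canister [(0.63, array([0.4685, 0.1939, 0.1396])), (0.48, array([ 0.4763, -0.2834, -0.0002]))]
cap [(0.7, array([ 0.3274,  0.2084, -0.0006])), (0.57, array([0.4696, 0.1984, 0.2115]))]
pop_disc [(0.68, array([0.4646, 0.1905, 0.2345])), (0.65, array([0.5616, 0.097 , 0.139 ])), (0.21, array([0.5162, 0.1945, 0.0009]))]
maple_cylinder [(0.72, array([0.4694, 0.0977, 0.1427]))]
spinning_top [(0.68, array([0.4672, 0.2884, 0.14  ])), (0.2, array([0.4709, 0.0976, 0.1427]))]
glass_egg [(0.51, array([0.5561, 0.1901, 0.1435]))]
mustard_tub [(0.8, array([0.5709, 0.2942, 0.1365]))]
```

View pics/t1c.png

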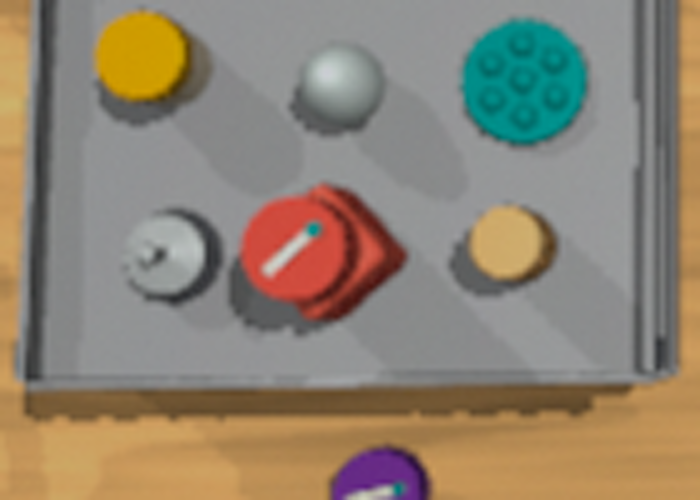

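Call:
drive_tool(series=[{"z": -1, "grip": 1}, {"z": -1, "grip": 1}, {"z": -1, "grip": 1}, {"z": -0.5, "x": -0.6, "y": -0.4, "grip": 1}, {"x": -0.8, "y": -0.6, "grip": 1}, {"x": -0.8, "y": -0.6, "grip": 1}, {"x": -0.8, "y": -0.6, "grip": 1}, {"x": -0.8, "y": -0.6, "grip": 1}, {"x": -0.8, "y": -0.6, "grip": 1}, {"x": -0.8, "y": -0.6, "grip": 1}, {"x": -0.8, "y": -0.6, "grip": 1}, {"x": -0.8, "y": -0.6, "grip": 1}, {"x": -0.8, "y": -0.6, "grip": 1}, {"x": -0.8, "y": -0.6, "grip": 1}, {"x": -0.8, "y": -0.6, "grip": 1}, {"x": -0.8, "y": -0.6, "grip": 1}, {"x": -0.8, "y": -0.6, "grip": 1}, {"turn": 1, "grip": 1}, {"turn": 1, "grip": 1}, {"turn": 1, "grip": 1}])

```text
schema error: expected keys grip, x, y, z, turn
```

Call:
drive_tool(series=[{"turn": 1, "grip": 1}, {"turn": 1, "grip": 1}, {"turn": 1, "grip": 1}, {"turn": 1, "grip": 1}, {"turn": 1, "grip": 1}, {"turn": 1, "grip": 1}, {"turn": 1, "grip": 1}, {"turn": 1, "grip": 1}, {"turn": 1, "grip": 1}, {"turn": 1, "grip": 1}, {"turn": 1, "grip": 1}, {"turn": 1, "grip": 1}, {"turn": 1, "grip": 1}, {"turn": 1, "grip": 1}, {"turn": 1, "grip": 1}, {"turn": 0.6, "grip": 1}, {"grip": 1}, {"grip": 1}])

```text
schema error: expected keys grip, x, y, z, turn
```

```bash
python3 - <<'E'
from h import *
s=manip.sense();print({k:np.array(v) for k,v in s.items()})
p,d=snap('wrist','w1.png')
m=optics.camera_model('wrist');T=np.array(m['world_to_cam']);print(-T[:3,:3].T@T[:3,3],T[2,:3])
E
```

```text
{'time': array(1.), 'joints': array([ 0.9959,  0.2204,  1.5265,  0.    ,  1.3947, -0.1261]), 'qvel': array([-0.0015,  0.0002,  0.0015,  0.0007,  0.0003,  0.0002]), 'joint_torque': array([ -0.0013, -49.4565, -38.7727,   0.0699,   0.0466,   0.    ]), 'eef_pos': array([0.2712, 0.5631, 0.2476]), 'eef_rot': array([-3.1416, -0.    ,  2.6928]), 'wrist_force': array([-0.1419,  0.7049, -0.4869]), 'moment': array([-0.0755,  0.0493,  0.0089]), 'width': array(0.0872)}
[0.1991 0.5991 0.3831] [ 0.2667 -0.1286 -0.9552]
```

View pics/w1.png

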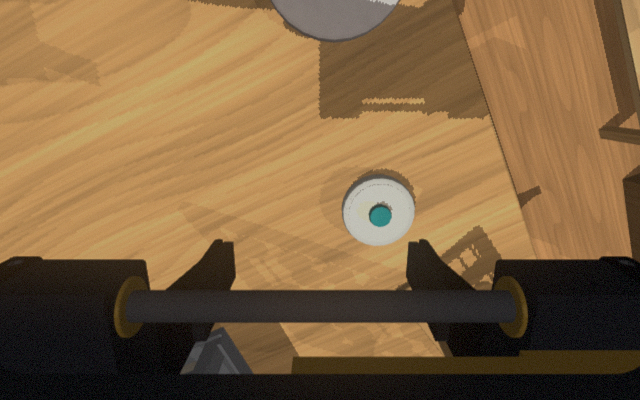

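Call:
drive_tool(series=[{"grip": 1, "x": 0, "y": 0, "z": -1, "turn": 0}, {"grip": 1, "x": 0, "y": 0, "z": -1, "turn": 0}, {"grip": 1, "x": 0, "y": 0, "z": -1, "turn": 0}, {"grip": 1, "x": -0.6, "y": -0.4, "z": -0.5, "turn": 0}, {"grip": 1, "x": -0.8, "y": -0.6, "z": 0, "turn": 0}, {"grip": 1, "x": -0.8, "y": -0.6, "z": 0, "turn": 0}, {"grip": 1, "x": -0.8, "y": -0.6, "z": 0, "turn": 0}, {"grip": 1, "x": -0.8, "y": -0.6, "z": 0, "turn": 0}, {"grip": 1, "x": -0.8, "y": -0.6, "z": 0, "turn": 0}, {"grip": 1, "x": -0.8, "y": -0.6, "z": 0, "turn": 0}, {"grip": 1, "x": -0.8, "y": -0.6, "z": 0, "turn": 0}, {"grip": 1, "x": -0.8, "y": -0.6, "z": 0, "turn": 0}, {"grip": 1, "x": -0.8, "y": -0.6, "z": 0, "turn": 0}, {"grip": 1, "x": -0.8, "y": -0.6, "z": 0, "turn": 0}, {"grip": 1, "x": -0.8, "y": -0.6, "z": 0, "turn": 0}, {"grip": 1, "x": -0.8, "y": -0.6, "z": 0, "turn": 0}, {"grip": 1, "x": -0.8, "y": -0.6, "z": 0, "turn": 0}, {"grip": 1, "x": 0, "y": 0, "z": 0, "turn": 1}, {"grip": 1, "x": 0, "y": 0, "z": 0, "turn": 1}, {"grip": 1, "x": 0, "y": 0, "z": 0, "turn": 1}])

```text
time: 2.72
eef_pos: [0.4621, 0.1975, 0.3526]
eef_rot: [3.141, 0.0, 2.372]
wrist_force: [-0.7, 0.5, -0.1]
width: 0.0868
```

Call:
drive_tool(series=[{"grip": 1, "x": 0, "y": 0, "z": 0, "turn": 1}, {"grip": 1, "x": 0, "y": 0, "z": 0, "turn": 1}, {"grip": 1, "x": 0, "y": 0, "z": 0, "turn": 1}, {"grip": 1, "x": 0, "y": 0, "z": 0, "turn": 1}, {"grip": 1, "x": 0, "y": 0, "z": 0, "turn": 1}, {"grip": 1, "x": 0, "y": 0, "z": 0, "turn": 1}, {"grip": 1, "x": 0, "y": 0, "z": 0, "turn": 1}, {"grip": 1, "x": 0, "y": 0, "z": 0, "turn": 1}, {"grip": 1, "x": 0, "y": 0, "z": 0, "turn": 1}, {"grip": 1, "x": 0, "y": 0, "z": 0, "turn": 1}, {"grip": 1, "x": 0, "y": 0, "z": 0, "turn": 1}, {"grip": 1, "x": 0, "y": 0, "z": 0, "turn": 1}, {"grip": 1, "x": 0, "y": 0, "z": 0, "turn": 1}, {"grip": 1, "x": 0, "y": 0, "z": 0, "turn": 1}, {"grip": 1, "x": 0, "y": 0, "z": 0, "turn": 1}, {"grip": 1, "x": 0, "y": 0, "z": 0, "turn": 0.6}, {"grip": 1, "x": 0, "y": 0, "z": 0, "turn": 0}])

```text
time: 4.13
eef_pos: [0.4618, 0.1983, 0.3526]
eef_rot: [3.141, -0.0, 0.743]
wrist_force: [-0.3, 0.4, -0.4]
width: 0.0872
```

```bash
python3 - <<'E'
from h import *
s=manip.sense();print({k:np.array(v) for k,v in s.items()})
p,d=snap('wrist','w2.png')
m=optics.camera_model('wrist');T=np.array(m['world_to_cam']);print(-T[:3,:3].T@T[:3,3],T[2,:3])
E
```

```text
{'time': array(4.1333), 'joints': array([ 0.2485, -0.126 ,  1.6908, -0.    ,  1.5766,  1.0765]), 'qvel': array([-0.0005,  0.0019, -0.0003,  0.0019, -0.0009, -0.1167]), 'joint_torque': array([ -0.014 , -34.021 , -40.175 ,   0.0653,  -0.0554,   0.9988]), 'eef_pos': array([0.4618, 0.1983, 0.3526]), 'eef_rot': array([ 3.1415, -0.0002,  0.7428]), 'wrist_force': array([-0.3032,  0.365 , -0.3744]), 'moment': array([-0.0484,  0.1389, -0.0608]), 'width': array(0.0872)}
[0.523  0.2543 0.4882] [-0.217  -0.201  -0.9553]
```

View pics/w2.png

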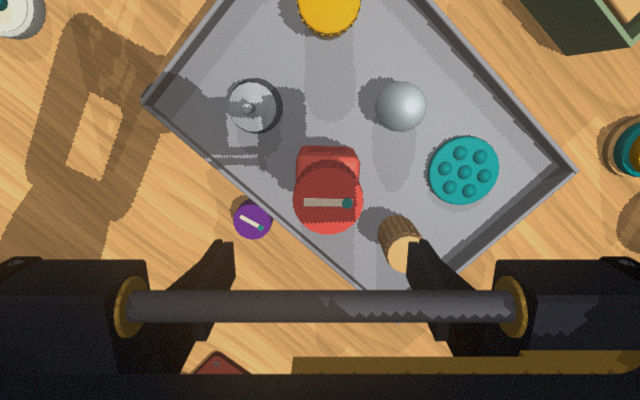

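```bash
python3 - <<'E'
from h import *
p,d=snap('wrist','w3.png')
s=manip.sense();e=np.array(s['eef_pos']);yaw=s['eef_rot'][2]
X,u,v=cloud('wrist',d)
near=np.linalg.norm(X[:,:2]-[.468,.196],axis=1)<.055
def rect(m,n):
    P=X[m];c,sz,a=cv2.minAreaRect(P[:,:2].astype(np.float32));print(n,len(P),np.array(c),np.array(sz),a,P[:,2].mean(),np.median(P[:,2]))
cap=near&(X[:,2]>.236);rect(cap,'cap')
c,r=cv2.minEnclosingCircle(X[cap][:,:2].astype(np.float32));print(c,r)
b=near&(X[:,2]>.19)&(X[:,2]<.208);rect(b,'bodytop')
# bodytop in tool yaw frame
ct,st=np.cos(yaw),np.sin(yaw);R=np.array([[ct,st],[-st,ct]])
q=(X[b][:,:2])@R.T
print('yaw',yaw,'ranges',np.percentile(q,[1,99],axis=0),)
# far edge fit
xs=q[:,0];ys=q[:,1]
E=[];
for y0 in np.arange(ys.min()+.008,ys.max()-.008,.002):
    k=abs(ys-y0)<.001
    if k.sum()>2:E.append((y0,xs[k].max()))
E=np.array(E);f=np.polyfit(E[:,0],E[:,1],1);print('edge slope deg',np.degrees(np.arctan(-f[0])) ,E[:,1].std(), E.mean(0))
# bar
hsv=cv2.cvtColor(p,cv2.COLOR_RGB2HSV)[v,u]
cream=cap&(hsv[:,1]<110)&(X[:,2]>.236)
P=X[cream][:,:2];c0=P.mean(0);w,V=np.linalg.eigh(np.cov((P-c0).T));print('bar',len(P),c0,np.degrees(np.arctan2(V[1,1],V[0,1])))
print(e,optics.place_of('wrist','cap_top')[:2],optics.place_of('wrist','canister')[:2])
E
```

```text
cap 44633 [0.4708 0.2004] [0.0573 0.1067] 44.938209533691406 0.3982770617136181 0.41361208949366113
(0.4706333577632904, 0.20065221190452576) 0.05480625480413437
bodytop 725 [0.482  0.2084] [0.0228 0.0537] 44.53620910644531 0.19784307516361163 0.19858748912713736
yaw 0.7472750343565633 ranges [[ 0.4864 -0.2014]
 [ 0.5058 -0.1484]]
edge slope deg -2.198964416713115 0.0004301771644834146 [-0.1758  0.5053]
bar 30716 [0.4862 0.2093] 132.1578648844911
[0.4617 0.1983 0.3526] [{'location': [0.4693, 0.2937, 0.1462], 'confidence': 0.72}, {'location': [0.3311, 0.2041, 0.031], 'confidence': 0.69}] [{'location': [0.4678, 0.1974, 0.1452], 'confidence': 0.71}]
```

```bash
python3 - <<'E'
from h import *
p,d=optics.read_camera('wrist')
a=cv2.resize(p[130:245,270:390],None,fx=5,fy=5,interpolation=cv2.INTER_CUBIC);cv2.imwrite('pics/w4c.png',a[:,:,::-1])
X,u,v=cloud('wrist',d)
near=np.linalg.norm(X[:,:2]-[.468,.196],axis=1)<.05
hsv=cv2.cvtColor(p,cv2.COLOR_RGB2HSV)[v,u]
cap=near&(X[:,2]>.236)&(X[:,2]<.25)
P=X[cap];print(len(P),np.median(P[:,2]),cv2.minEnclosingCircle(P[:,:2].astype(np.float32)),P.mean(0))
cream=cap&(hsv[:,1]<120)
P=X[cream][:,:2];c0=P.mean(0);w,V=np.linalg.eigh(np.cov((P-c0).T));print('bar',len(P),c0,np.degrees(np.arctan2(V[1,1],V[0,1])))
red=near&(hsv[:,1]>130)&((hsv[:,0]<12)|(hsv[:,0]>170))
for lo,hi in [(.15,.19),(.155,.18),(.192,.204)]:
    b=red&(X[:,2]>lo)&(X[:,2]<hi);Q=X[b]
    if len(Q)<20: print(len(Q));continue
    c=Q.mean(0);w,V=np.linalg.eigh(np.cov((Q-c).T));n=V[:,0];print(lo,len(Q),c,n,np.degrees(np.arctan2(n[1],n[0])),w)
    c,sz,an=cv2.minAreaRect(Q[:,:2].astype(np.float32));print(c,sz,an)
E
```

```text
3734 0.24036480385894587 ((0.46971625089645386, 0.19761186838150024), 0.02642393484711647) [0.4701 0.198  0.2404]
bar 412 [0.4678 0.1982] 131.20451317951634
0.15 350 [0.4893 0.2157 0.1741] [0.7559 0.6546 0.0044] 40.89265153963603 [0.     0.0001 0.0002]
(0.4891286790370941, 0.21523907780647278) (0.0023530172184109688, 0.048080138862133026) 41.70940017700195
0.155 219 [0.4895 0.2155 0.1684] [0.7564 0.6541 0.0013] 40.85463779635322 [0.     0.0001 0.0002]
(0.4891286790370941, 0.21523907780647278) (0.0023530172184109688, 0.048080138862133026) 41.70940017700195
0.192 664 [0.4853 0.2124 0.1983] [0.1575 0.148  0.9764] 43.213210213218545 [0.     0.     0.0003]
(0.4824570119380951, 0.2092079520225525) (0.02222672663629055, 0.0535324327647686) 45.85763931274414
```

View pics/w4c.png

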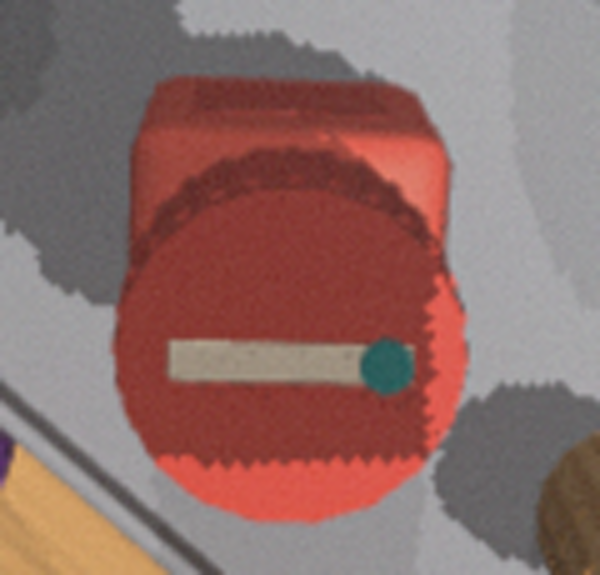

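Call:
drive_tool(series=[{"grip": 1, "x": 0.18, "y": 0.19, "z": 0, "turn": 0.3}, {"grip": 1, "x": 0, "y": 0, "z": 0.7, "turn": 0}, {"grip": 1, "x": 0, "y": 0, "z": 0.9, "turn": 0}, {"grip": 1, "x": 0, "y": 0, "z": 0.9, "turn": 0}, {"grip": 1, "x": 0, "y": 0, "z": 0.7, "turn": 0}, {"grip": 1, "x": 0, "y": 0, "z": 0.5, "turn": 0}, {"grip": 1, "x": 0, "y": 0, "z": 0.3, "turn": 0}, {"grip": 1, "x": 0, "y": 0, "z": 0, "turn": 0}, {"grip": 1, "x": 0, "y": 0, "z": 0, "turn": 0}])

```text
time: 5.13
eef_pos: [0.4697, 0.1978, 0.2328]
eef_rot: [-3.141, 0.0, 0.714]
wrist_force: [1.2, 0.1, 0.3]
width: 0.0869
```

```bash
python3 - <<'E'
from h import *
p,d=snap('wrist','w5.png');snap('side','s5.png')
E
```

```text
(no output)
```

View pics/w5.png

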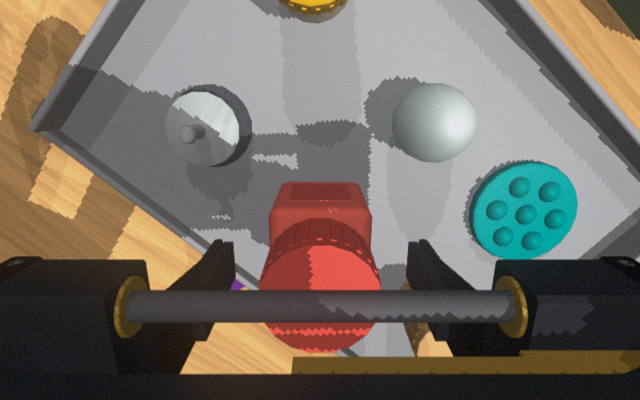

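Call:
drive_tool(series=[{"grip": 0, "x": 0, "y": 0, "z": 0, "turn": 0}, {"grip": 0, "x": 0, "y": 0, "z": 0, "turn": 0}, {"grip": 0, "x": 0, "y": 0, "z": 0, "turn": 0}, {"grip": 0, "x": 0, "y": 0, "z": 0, "turn": 0}, {"grip": 0, "x": 0, "y": 0, "z": 0, "turn": 0}, {"grip": 0, "x": 0, "y": 0, "z": 0, "turn": 0}, {"grip": 0, "x": 0, "y": 0, "z": 0, "turn": 0}, {"grip": 0, "x": 0, "y": 0, "z": -0.2, "turn": 0}, {"grip": 0, "x": 0, "y": 0, "z": -0.4, "turn": 0}, {"grip": 0, "x": 0, "y": 0, "z": -0.4, "turn": 0}, {"grip": 0, "x": 0, "y": 0, "z": 0, "turn": 0}, {"grip": 0, "x": 0, "y": 0, "z": 0, "turn": 0}])

```text
time: 6.23
eef_pos: [0.4704, 0.198, 0.2641]
eef_rot: [3.14, -0.003, 0.714]
wrist_force: [-1.1, -1.0, -3.2]
width: 0.0515
```

```bash
python3 - <<'E'
from h import *
print(manip.sense()['wrist_force'],manip.sense()['width'])
p,d=snap('wrist','w6.png')
E
```

```text
[-1.1431 -0.9679 -3.2258] 0.05146539848752906
```

View pics/w6.png

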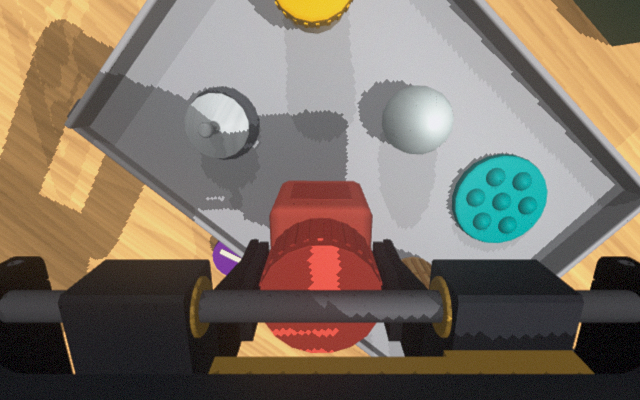

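Call:
drive_tool(series=[{"grip": 0, "x": 0, "y": 0, "z": -0.6, "turn": 0}, {"grip": 0, "x": 0, "y": 0, "z": -0.8, "turn": 0}, {"grip": 0, "x": 0, "y": 0, "z": -0.8, "turn": 0}, {"grip": 0, "x": -0.2, "y": 0.2, "z": -0.6, "turn": 0}, {"grip": 0, "x": -0.4, "y": 0.4, "z": -0.2, "turn": 0}, {"grip": 0, "x": -0.6, "y": 0.6, "z": 0, "turn": 0}, {"grip": 0, "x": -0.8, "y": 0.7, "z": 0, "turn": 0}, {"grip": 0, "x": -0.8, "y": 0.7, "z": 0, "turn": 0}, {"grip": 0, "x": -0.8, "y": 0.7, "z": 0, "turn": 0}, {"grip": 0, "x": -0.8, "y": 0.7, "z": 0, "turn": 0}, {"grip": 0, "x": -0.8, "y": 0.7, "z": 0, "turn": 0}, {"grip": 0, "x": -0.8, "y": 0.7, "z": 0, "turn": 0}, {"grip": 0, "x": -0.8, "y": 0.7, "z": 0, "turn": 0}, {"grip": 0, "x": -0.8, "y": 0.7, "z": 0, "turn": 0}, {"grip": 0, "x": -0.8, "y": 0.7, "z": 0, "turn": 0}, {"grip": 0, "x": -0.8, "y": 0.7, "z": 0, "turn": 0}, {"grip": 0, "x": -0.8, "y": 0.7, "z": 0, "turn": 0}, {"grip": 0, "x": -0.8, "y": 0.7, "z": 0, "turn": 0}, {"grip": 0, "x": -0.8, "y": 0.7, "z": 0, "turn": 0}, {"grip": 0, "x": -0.8, "y": 0.7, "z": 0, "turn": 0}])

```text
time: 7.95
eef_pos: [0.4036, -0.2966, 0.3519]
eef_rot: [-3.141, -0.0, 0.713]
wrist_force: [-0.4, -0.1, -2.3]
width: 0.0518
```

Call:
drive_tool(series=[{"grip": 0, "x": -0.6, "y": 0.6, "z": 0, "turn": 0}, {"grip": 0, "x": -0.4, "y": 0.5, "z": 0, "turn": 0}, {"grip": 0, "x": -0.2, "y": 0.2, "z": 0, "turn": 0}, {"grip": 0, "x": 0, "y": 0, "z": 0, "turn": 0}, {"grip": 0, "x": 0, "y": 0, "z": 0, "turn": 0}, {"grip": 0, "x": 0, "y": 0, "z": 0, "turn": 0}])

```text
time: 8.45
eef_pos: [0.4028, -0.3471, 0.3523]
eef_rot: [-3.141, -0.0, 0.714]
wrist_force: [0.5, -1.2, -1.7]
width: 0.0517
```

```bash
python3 - <<'E'
from h import *
s=manip.sense();print({k:np.array(v) for k,v in s.items()})
p,d=snap('wrist','w7.png')
E
```

```text
{'time': array(8.45), 'joints': array([-0.8599, -0.0524,  1.6228,  0.0005,  1.5722, -0.0036]), 'qvel': array([ 0.0084, -0.0124, -0.0006, -0.0013, -0.0025, -0.0023]), 'joint_torque': array([ -0.5599, -38.553 , -41.6785,   0.0295,   0.0647,   0.0008]), 'eef_pos': array([ 0.4028, -0.3471,  0.3523]), 'eef_rot': array([-3.1407, -0.0005,  0.7145]), 'wrist_force': array([ 0.469 , -1.2303, -1.6738]), 'moment': array([-0.0889,  0.149 ,  0.0101]), 'width': array(0.0517)}
```

View pics/w7.png

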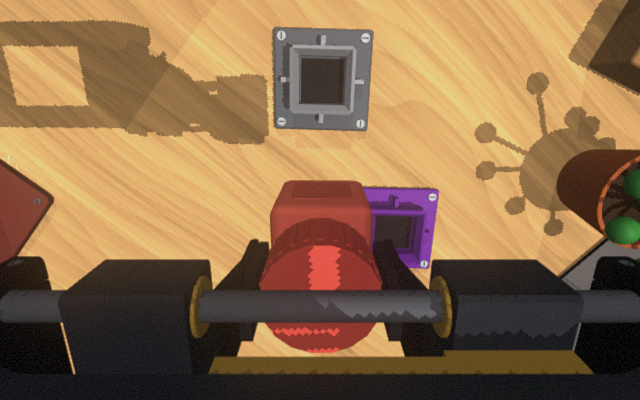

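```bash
python3 - <<'E'
from h import *
p,d=optics.read_camera('wrist')
X,u,v=cloud('wrist',d)
s=manip.sense();e=np.array(s['eef_pos']);yaw=s['eef_rot'][2]
near=(np.linalg.norm(X[:,:2]-[.473,-.288],axis=1)<.1)&(v<160)
hsv=cv2.cvtColor(p,cv2.COLOR_RGB2HSV)[v,u]
def rect(m,n):
    P=X[m];c,sz,a=cv2.minAreaRect(P[:,:2].astype(np.float32));print(n,len(P),np.array(c),np.array(sz),a,np.median(P[:,2]))
rect(near&(X[:,2]>.006)&(X[:,2]<.06),'base')
rect(near&(X[:,2]>.034)&(X[:,2]<.06),'collar')
g=near&(X[:,2]>.006)&(X[:,2]<.014)
rect(g,'plate')
print(optics.place_of('wrist','holder')[:2],optics.place_of('wrist','holder_floor')[:2],optics.place_of('wrist','cap_top')[:2])
red=(np.linalg.norm(X[:,:2]-e[:2],axis=1)<.06)&(hsv[:,1]>130)&((hsv[:,0]<12)|(hsv[:,0]>170))&(X[:,2]<.36)
ct,st=np.cos(yaw),np.sin(yaw);R=np.array([[ct,st],[-st,ct]])
for lo,hi in [(.265,.31),(.27,.3)]:
    b=red&(X[:,2]>lo)&(X[:,2]<hi);Q=X[b];c=Q.mean(0);w,V=np.linalg.eigh(np.cov((Q-c).T));n=V[:,0]*np.sign(V[0,0]);print(lo,len(Q),c,n,np.degrees(np.arctan2(n[1],n[0])))
    q=(Q[:,:2]-e[:2])@R.T;print(np.percentile(q,[2,98],axis=0),q.mean(0), Q[:,2].min())
b=red&(X[:,2]>.30)&(X[:,2]<.325);q=(X[b][:,:2]-e[:2])@R.T;print('top face',np.percentile(q,[1,99],axis=0),np.median(X[b][:,2]))
for l in np.linspace(.25,.35,21):print(round(l,3),(red&(abs(X[:,2]-l)<.0025)).sum(),end=' ')
print(np.degrees(yaw),e)
E
```

```text
base 9629 [ 0.4759 -0.287 ] [0.1236 0.1237] 39.105995178222656 0.009012375580215184
collar 1317 [ 0.4761 -0.2873] [0.0789 0.0779] 39.48224639892578 0.03649772143275259
plate 7240 [ 0.4759 -0.287 ] [0.1236 0.1237] 39.105995178222656 0.008568919110973785
[{'location': [0.4789, -0.2843, -0.0015], 'confidence': 0.83}, {'location': [0.3824, -0.4974, 0.002], 'confidence': 0.79}] [{'location': [0.3854, -0.5019, 0.0092], 'confidence': 0.66}, {'location': [0.4753, -0.2864, 0.0066], 'confidence': 0.56}] [{'location': [0.4033, -0.3495, 0.3602], 'confidence': 0.82}]
0.265 1714 [ 0.4239 -0.3296  0.2911] [0.7555 0.6551 0.0006] 40.930673437978754
[[ 0.0257 -0.0241]
 [ 0.0279  0.0232]] [ 0.0273 -0.0005] 0.2650429743547335
0.27 1037 [ 0.424  -0.3296  0.2867] [ 0.7556  0.655  -0.0025] 40.91770062086194
[[ 0.0258 -0.0241]
 [ 0.0279  0.0232]] [ 0.0273 -0.0006] 0.2700740632182149
top face [[ 0.0073 -0.0261]
 [ 0.0278  0.0257]] 0.3174065879757524
0.25 0 0.255 0 0.26 0 0.265 74 0.27 103 0.275 152 0.28 167 0.285 176 0.29 195 0.295 211 0.3 218 0.305 296 0.31 270 0.315 855 0.32 1462 0.325 0 0.33 159 0.335 382 0.34 409 0.345 459 0.35 532 40.968501636030794 [ 0.403  -0.3471  0.3527]
```

Call:
drive_tool(series=[{"grip": 0, "x": 0.5, "y": 0, "z": 0, "turn": 0}, {"grip": 0, "x": 0.8, "y": 0.07, "z": 0, "turn": 0}, {"grip": 0, "x": 0.8, "y": 0, "z": 0.2, "turn": 0}, {"grip": 0, "x": 0.64, "y": 0, "z": 0.4, "turn": 0}, {"grip": 0, "x": 0.4, "y": 0, "z": 0.6, "turn": 0}, {"grip": 0, "x": 0, "y": 0, "z": 0.8, "turn": 0.27}, {"grip": 0, "x": 0, "y": 0, "z": 0.8, "turn": 0}, {"grip": 0, "x": 0, "y": 0, "z": 0.8, "turn": 0}, {"grip": 0, "x": 0, "y": 0, "z": 0.8, "turn": 0}, {"grip": 0, "x": 0, "y": 0, "z": 0.8, "turn": 0}, {"grip": 0, "x": 0, "y": 0, "z": 0.6, "turn": 0}, {"grip": 0, "x": 0, "y": 0, "z": 0.4, "turn": 0}, {"grip": 0, "x": 0, "y": 0, "z": 0.2, "turn": 0}, {"grip": 0, "x": 0, "y": 0, "z": 0, "turn": 0}, {"grip": 0, "x": 0, "y": 0, "z": 0, "turn": 0}, {"grip": 0, "x": 0, "y": 0, "z": 0, "turn": 0}])

```text
time: 10.03
eef_pos: [0.4762, -0.2889, 0.1622]
eef_rot: [3.139, -0.001, 0.685]
wrist_force: [0.9, -0.5, -2.8]
width: 0.0517
```

```bash
python3 - <<'E'
from h import *
p,d=snap('wrist','w8.png')
s=manip.sense();e=np.array(s['eef_pos']);yaw=s['eef_rot'][2]
X,u,v=cloud('wrist',d)
hsv=cv2.cvtColor(p,cv2.COLOR_RGB2HSV)[v,u]
ct,st=np.cos(yaw),np.sin(yaw);R=np.array([[ct,st],[-st,ct]])
q=(X[:,:2]-e[:2])@R.T;n=np.linalg.norm(q,axis=1)<.11
b=n&(X[:,2]>.005)&(X[:,2]<.015);print('plate',np.percentile(q[b],[.3,99.7],axis=0))
b=n&(X[:,2]>.033)&(X[:,2]<.042)&(hsv[:,1]<80);print('collar',np.percentile(q[b],[.5,99.5],axis=0),b.sum())
b=n&(X[:,2]>.075)&(X[:,2]<.12)&(hsv[:,1]>130);Q=X[b];w,V=np.linalg.eigh(np.cov((Q-Q.mean(0)).T));m=V[:,0]*np.sign(V[0,0])
print('face',np.percentile(q[b],[1,99],axis=0),q[b].mean(0),np.degrees(np.arctan2(m[1],m[0])),m)
print(e,np.degrees(yaw),s['wrist_force'])
p,d=optics.read_camera('top')
X,u,v=cloud('top',d)
a=cv2.resize(p[190:290,340:440],None,fx=6,fy=6,interpolation=cv2.INTER_CUBIC);cv2.imwrite('pics/t8c.png',a[:,:,::-1])
E
```

```text
plate [[-0.0455 -0.0595]
 [ 0.0624  0.0636]]
collar [[-0.03   -0.0372]
 [ 0.0399  0.0415]] 1748
face [[ 0.0247 -0.0243]
 [ 0.0276  0.0241]] [0.0267 0.    ] 40.42177828788766 [0.7613 0.6484 0.002 ]
[ 0.4762 -0.2889  0.1623] 39.26659211815107 [-0.9416 -0.5568 -2.0639]
```

View pics/w8.png

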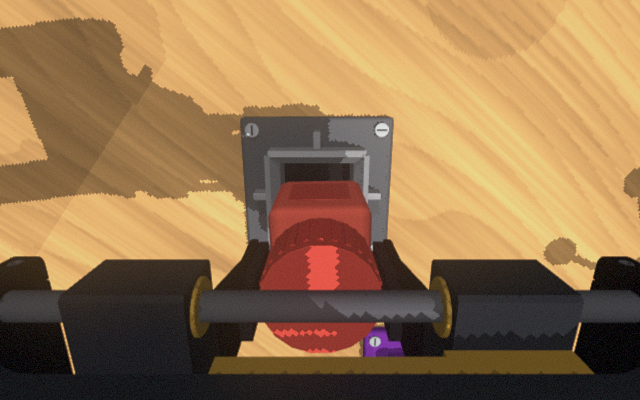

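Call:
drive_tool(series=[{"grip": 0, "x": 0.03, "y": -0.07, "z": 0, "turn": 0.1}, {"grip": 0, "x": 0, "y": 0, "z": 0.2, "turn": 0}, {"grip": 0, "x": 0, "y": 0, "z": 0.3, "turn": 0}, {"grip": 0, "x": 0, "y": 0, "z": 0.3, "turn": 0}, {"grip": 0, "x": 0, "y": 0, "z": 0.2, "turn": 0}, {"grip": 0, "x": 0, "y": 0, "z": 0.2, "turn": 0}, {"grip": 0, "x": 0, "y": 0, "z": 0.2, "turn": 0}, {"grip": 0, "x": 0, "y": 0, "z": 0.1, "turn": 0}, {"grip": 0, "x": 0, "y": 0, "z": 0, "turn": 0}])

```text
time: 10.88
eef_pos: [0.4741, -0.2856, 0.1144]
eef_rot: [-3.14, 0.0, 0.675]
wrist_force: [-0.1, 0.6, -2.4]
width: 0.0515
```

Call:
drive_tool(series=[{"grip": 0, "x": 0, "y": 0, "z": 0.1, "turn": 0}, {"grip": 0, "x": 0, "y": 0, "z": 0.1, "turn": 0}, {"grip": 0, "x": 0, "y": 0, "z": 0.1, "turn": 0}, {"grip": 0, "x": 0, "y": 0, "z": 0.08, "turn": 0}, {"grip": 0, "x": 0, "y": 0, "z": 0, "turn": 0}, {"grip": 0, "x": 0, "y": 0, "z": 0, "turn": 0}])

```text
time: 11.38
eef_pos: [0.4746, -0.286, 0.1041]
eef_rot: [-3.142, 0.0, 0.675]
wrist_force: [-0.6, -0.3, -3.1]
width: 0.0516
```

```bash
python3 - <<'E'
from h import *
p,d=snap('wrist','w9.png')
s=manip.sense();e=np.array(s['eef_pos']);yaw=s['eef_rot'][2]
X,u,v=cloud('wrist',d)
hsv=cv2.cvtColor(p,cv2.COLOR_RGB2HSV)[v,u]
ct,st=np.cos(yaw),np.sin(yaw);R=np.array([[ct,st],[-st,ct]])
q=(X[:,:2]-e[:2])@R.T;n=np.linalg.norm(q,axis=1)<.11
b=n&(X[:,2]>.033)&(X[:,2]<.042)&(hsv[:,1]<80);print('collar',np.percentile(q[b],[.5,99.5],axis=0),b.sum())
b=n&(X[:,2]>.045)&(X[:,2]<.062)&(hsv[:,1]>130);print('face',np.percentile(q[b],[1,99],axis=0),q[b].mean(0))
b=n&(X[:,2]>.062)&(X[:,2]<.085)&(hsv[:,1]>130)&(q[:,0]>.018)&(q[:,0]<.024);print('shoulder z',np.median(X[b][:,2]),b.sum())
print(e,np.degrees(yaw),s['wrist_force'])
E
```

```text
collar [[-0.009  -0.0401]
 [ 0.0399  0.0385]] 2994
face [[ 0.0247 -0.0246]
 [ 0.0276  0.024 ]] [ 0.0267 -0.0001]
shoulder z 0.07031256162210274 1076
[ 0.4747 -0.2861  0.1042] 38.667069402207154 [-0.99   -0.074  -2.5841]
```

View pics/w9.png

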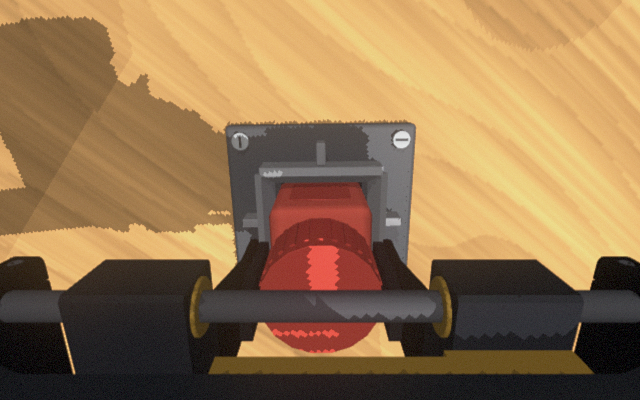

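Call:
drive_tool(series=[{"grip": 0, "x": 0, "y": 0, "z": 0.05, "turn": 0}, {"grip": 0, "x": 0, "y": 0, "z": 0.03, "turn": 0}, {"grip": 0, "x": 0, "y": 0, "z": 0, "turn": 0}, {"grip": 0, "x": 0, "y": 0, "z": 0, "turn": 0}])

```text
time: 11.77
eef_pos: [0.4751, -0.2864, 0.1026]
eef_rot: [3.14, -0.0, 0.675]
wrist_force: [-0.4, -0.8, 2.8]
width: 0.0518
```

Call:
drive_tool(series=[{"grip": 0, "x": 0, "y": 0, "z": 0, "turn": 0.5}, {"grip": 0, "x": 0, "y": 0, "z": 0, "turn": 0.5}, {"grip": 0, "x": 0, "y": 0, "z": 0, "turn": 0.5}, {"grip": 0, "x": 0, "y": 0, "z": 0, "turn": 0.5}, {"grip": 0, "x": 0, "y": 0, "z": 0, "turn": 0}])

```text
time: 12.18
eef_pos: [0.476, -0.2873, 0.1028]
eef_rot: [3.137, -0.002, 0.464]
wrist_force: [3.8, -3.1, -0.1]
width: 0.0519
```

```bash
python3 -c "
from h import *
s=manip.sense();print(s['moment'],s['joint_torque'][5],s['wrist_force'],s['eef_pos'],np.degrees(s['eef_rot'][2]))"
```

```text
[-0.7039 -0.546   0.2638] 0.9697500988841057 [ 3.7919 -3.0783 -0.1011] [ 0.476  -0.2873  0.1028] 26.58544103830458
```

Call:
drive_tool(series=[{"grip": 0, "x": 0, "y": 0, "z": 0, "turn": 0.5}, {"grip": 0, "x": 0, "y": 0, "z": 0, "turn": 0.5}, {"grip": 0, "x": 0, "y": 0, "z": 0, "turn": 0.5}, {"grip": 0, "x": 0, "y": 0, "z": 0, "turn": 0.5}, {"grip": 0, "x": 0, "y": 0, "z": 0, "turn": 0}])

```text
time: 12.6
eef_pos: [0.4766, -0.2884, 0.1034]
eef_rot: [3.135, -0.003, 0.257]
wrist_force: [4.0, -5.0, 0.6]
width: 0.052
```

```bash
python3 -c "
from h import *
s=manip.sense();print(s['moment'],s['joint_torque'][5],s['wrist_force'],s['eef_pos'],np.degrees(s['eef_rot'][2]))"
```

```text
[-1.4226 -0.603   0.8571] 1.4947254583239555 [ 4.0346 -5.045   0.5555] [ 0.4766 -0.2884  0.1034] 14.7358969172669
```

```bash
python3 - <<'E'
from h import *
p,d=snap('wrist','w10.png')
p,d=optics.read_camera('top')
a=cv2.resize(p[190:290,340:440],None,fx=6,fy=6,interpolation=cv2.INTER_CUBIC);cv2.imwrite('pics/t10c.png',a[:,:,::-1])
s=manip.sense();print(s['moment'],s['joint_torque'][5])
E
```

```text
[-1.3675 -0.6631  0.8206] 0.8984550274908543
```

View pics/w10.png

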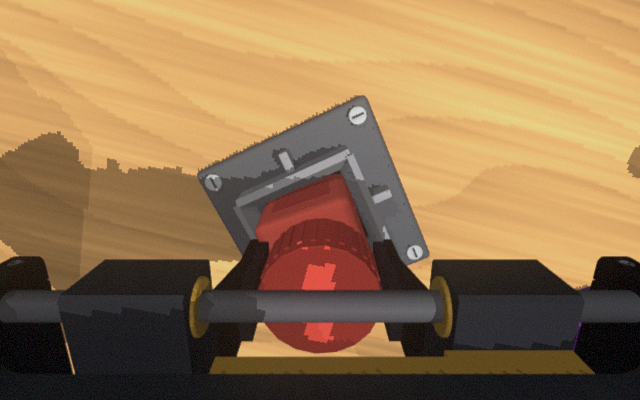

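Call:
drive_tool(series=[{"grip": 0, "x": 0, "y": 0, "z": 0, "turn": -0.5}, {"grip": 0, "x": 0, "y": 0, "z": 0, "turn": -0.8}, {"grip": 0, "x": 0, "y": 0, "z": 0, "turn": -0.8}, {"grip": 0, "x": 0, "y": 0, "z": 0, "turn": -0.8}, {"grip": 0, "x": 0, "y": 0, "z": 0, "turn": -0.8}, {"grip": 0, "x": 0, "y": 0, "z": 0, "turn": -0.3}, {"grip": 0, "x": 0, "y": 0, "z": 0, "turn": 0}])

```text
time: 13.28
eef_pos: [0.4756, -0.2864, 0.1032]
eef_rot: [3.14, -0.001, 0.678]
wrist_force: [-0.2, 0.3, 5.5]
width: 0.0517
```

```bash
python3 -c "
from h import *
s=manip.sense();print(s['moment'],s['joint_torque'][5],s['wrist_force'],s['eef_pos'],np.degrees(s['eef_rot'][2]))"
```

```text
[ 0.0433  0.1092 -0.0386] -0.5423714965581894 [-0.2279  0.2782  5.4838] [ 0.4756 -0.2864  0.1032] 38.866858171517855
```

Call:
drive_tool(series=[{"grip": 0, "x": 0, "y": 0, "z": 0, "turn": -0.5}, {"grip": 0, "x": 0, "y": 0, "z": 0, "turn": -0.8}, {"grip": 0, "x": 0, "y": 0, "z": 0, "turn": -0.8}, {"grip": 0, "x": 0, "y": 0, "z": 0, "turn": -0.8}, {"grip": 0, "x": 0, "y": 0, "z": 0, "turn": -0.8}, {"grip": 0, "x": 0, "y": 0, "z": 0, "turn": -0.3}, {"grip": 0, "x": 0, "y": 0, "z": 0, "turn": 0}])

```text
time: 13.87
eef_pos: [0.4755, -0.2863, 0.1032]
eef_rot: [3.14, -0.0, 1.097]
wrist_force: [-0.5, 0.8, 7.0]
width: 0.0518
```

```bash
python3 -c "
from h import *
s=manip.sense();print(s['moment'],s['joint_torque'][5],s['wrist_force'],s['eef_pos'],np.degrees(s['eef_rot'][2]))
snap('wrist','w11.png')"
```

```text
[ 0.1081  0.116  -0.0074] -0.5241762287914753 [-0.5171  0.8414  7.0243] [ 0.4755 -0.2863  0.1032] 62.871707396991034
```

View pics/w11.png

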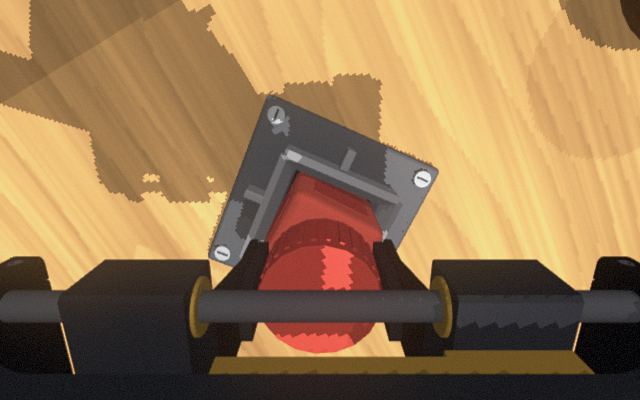

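Call:
drive_tool(series=[{"grip": 0, "x": 0, "y": 0, "z": 0, "turn": -0.5}, {"grip": 0, "x": 0, "y": 0, "z": 0, "turn": -0.8}, {"grip": 0, "x": 0, "y": 0, "z": 0, "turn": -0.8}, {"grip": 0, "x": 0, "y": 0, "z": 0, "turn": -0.8}, {"grip": 0, "x": 0, "y": 0, "z": 0, "turn": -0.8}, {"grip": 0, "x": 0, "y": 0, "z": 0, "turn": -0.8}, {"grip": 0, "x": 0, "y": 0, "z": 0, "turn": -0.8}, {"grip": 0, "x": 0, "y": 0, "z": 0, "turn": -0.8}, {"grip": 0, "x": 0, "y": 0, "z": 0, "turn": -0.8}, {"grip": 0, "x": 0, "y": 0, "z": 0, "turn": -0.8}, {"grip": 0, "x": 0, "y": 0, "z": 0, "turn": -0.5}, {"grip": 0, "x": 0, "y": 0, "z": 0, "turn": 0}])

```text
time: 14.92
eef_pos: [0.4743, -0.2861, 0.1031]
eef_rot: [-3.141, -0.0, 1.957]
wrist_force: [-4.9, 1.6, 10.3]
width: 0.0516
```

```bash
python3 -c "
from h import *
s=manip.sense();print(s['moment'],s['joint_torque'],s['wrist_force'],s['eef_pos'],np.degrees(s['eef_rot']),s['joints'])"
```

```text
[0.2262 0.9632 0.0295] [  0.3075 -39.1445 -32.2116   0.5458  -1.6573  -0.7281] [-4.8745  1.6418 10.2578] [ 0.4743 -0.2861  0.1031] [-179.9453   -0.021   112.1415] [-0.6847  0.2034  1.8345 -0.0007  1.1045 -1.0708]
```

Call:
drive_tool(series=[{"grip": 0, "x": 0, "y": 0, "z": -0.05, "turn": 0}, {"grip": 0, "x": 0, "y": 0, "z": -0.05, "turn": 0}, {"grip": 0, "x": 0, "y": 0, "z": -0.1, "turn": 0}, {"grip": 0, "x": 0, "y": 0, "z": -0.1, "turn": 0}, {"grip": 0, "x": 0, "y": 0, "z": 0, "turn": 0}, {"grip": 0, "x": 0, "y": 0, "z": 0, "turn": 0}])

```text
time: 15.42
eef_pos: [0.4747, -0.2859, 0.1109]
eef_rot: [3.141, -0.0, 1.953]
wrist_force: [-1.4, 0.8, 0.5]
width: 0.0518
```

```bash
python3 - <<'E'
from h import *
p,d=snap('wrist','w12.png')
s=manip.sense();e=np.array(s['eef_pos'])
X,u,v=cloud('wrist',d);print(s['wrist_force'],s['moment'],e)
hsv=cv2.cvtColor(p,cv2.COLOR_RGB2HSV)[v,u]
b=(np.linalg.norm(X[:,:2]-e[:2],axis=1)<.04)&(hsv[:,1]>130)&((hsv[:,0]<12)|(hsv[:,0]>170))&(X[:,2]>.05)&(X[:,2]<.085);h=np.histogram(X[b][:,2],35,(.05,.085));print(h[0])
E
```

```text
[-0.6752  1.2627  1.0525] [0.1191 0.1622 0.0357] [ 0.4747 -0.2859  0.1108]
[ 35  50  35  35  44  65  65  47  45  52  44  44  50  61 122 150 164 205
 455 766 641 123   2   0   0   0   0   0   0   0   0   0   0   0   0]
```

View pics/w12.png

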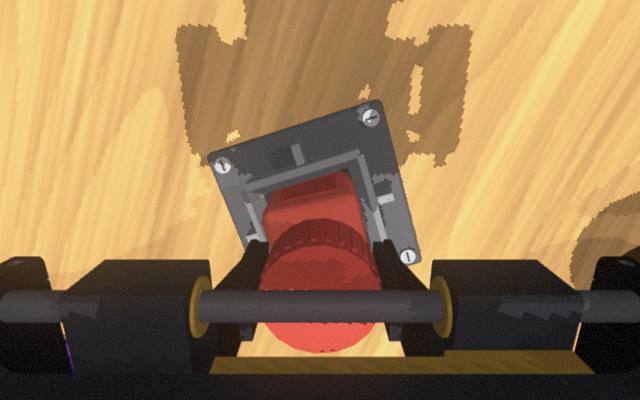

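Call:
drive_tool(series=[{"grip": 0, "x": 0, "y": 0, "z": -0.1, "turn": 0}, {"grip": 0, "x": 0, "y": 0, "z": -0.2, "turn": 0}, {"grip": 0, "x": 0, "y": 0, "z": -0.2, "turn": 0}, {"grip": 0, "x": 0, "y": 0, "z": -0.2, "turn": 0}, {"grip": 0, "x": 0, "y": 0, "z": -0.2, "turn": 0}, {"grip": 0, "x": 0, "y": 0, "z": -0.3, "turn": 0}, {"grip": 0, "x": 0, "y": 0, "z": -0.4, "turn": 0}, {"grip": 0, "x": 0, "y": 0, "z": -0.4, "turn": 0}, {"grip": 0, "x": 0, "y": 0, "z": -0.4, "turn": 0}, {"grip": 0, "x": 0, "y": 0, "z": -0.2, "turn": 0}, {"grip": 0, "x": 0, "y": 0, "z": -0.1, "turn": 0}, {"grip": 0, "x": 0, "y": 0, "z": 0, "turn": 0}, {"grip": 0, "x": 0, "y": 0, "z": 0, "turn": 0}, {"grip": 0, "x": 0, "y": 0, "z": 0, "turn": 0}])

```text
time: 16.63
eef_pos: [0.4742, -0.2857, 0.191]
eef_rot: [-3.141, -0.001, 1.952]
wrist_force: [1.2, 0.5, -0.4]
width: 0.0519
```

```bash
python3 - <<'E'
from h import *
p,d=snap('wrist','w13.png')
s=manip.sense();e=np.array(s['eef_pos'])
X,u,v=cloud('wrist',d);print(s['wrist_force'],s['moment'],e,s['width'],s['eef_rot'])
hsv=cv2.cvtColor(p,cv2.COLOR_RGB2HSV)[v,u]
b=(np.linalg.norm(X[:,:2]-e[:2],axis=1)<.045)&(hsv[:,1]>130)&((hsv[:,0]<12)|(hsv[:,0]>170))&(X[:,2]>.045)&(X[:,2]<.12);h=np.histogram(X[b][:,2],25,(.045,.12));print(h[0],h[1][:3])
k=b&(X[:,2]<.076)
for q in (X[k],): print(cv2.minAreaRect(q[:,:2].astype(np.float32)))
p,d=snap('side','s13.png');cv2.imwrite('pics/s13c.png',cv2.resize(p[200:340,260:420],None,fx=5,fy=5,interpolation=cv2.INTER_CUBIC)[:,:,::-1][:600])
E
```

```text
[ 0.2266 -0.1298  0.312 ] [-0.0776  0.0863  0.0754] [ 0.4742 -0.2857  0.1908] 0.051530590747806415 [-3.1408 -0.0014  1.9524]
[  42   44   45   74   53   52  168  541 1255    2    0    0    0    0
    0    0    0    0    0    0    0    0    0    0    0] [0.045 0.048 0.051]
((0.4744669795036316, -0.28503409028053284), (0.053931668400764465, 0.0526258759200573), 34.631385803222656)
```

View pics/w13.png

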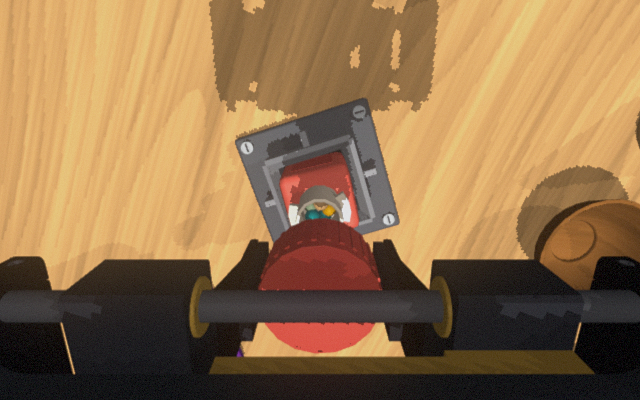

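View pics/s13c.png

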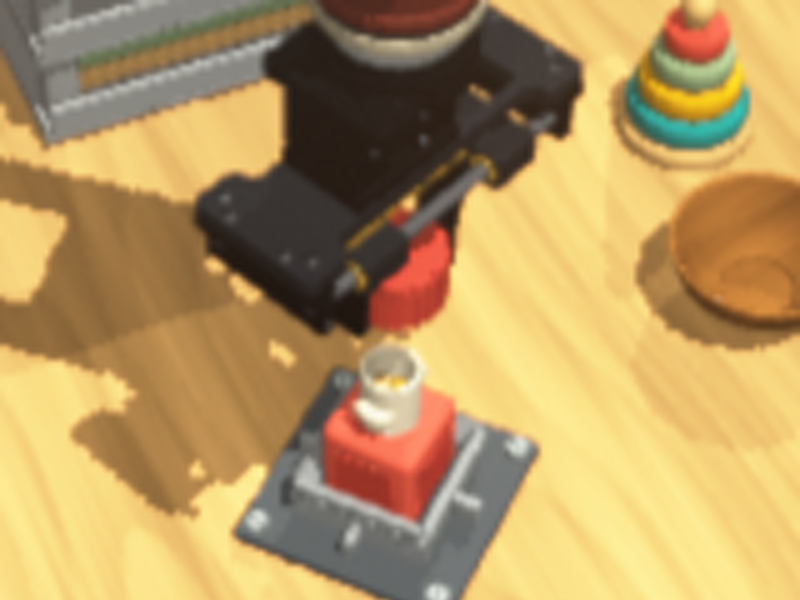

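View pics/s13.png

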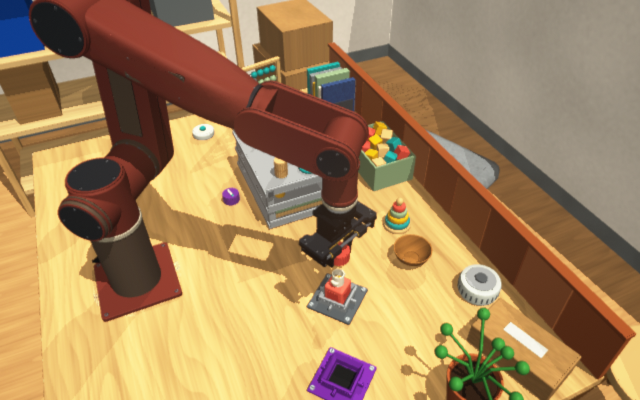

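```bash
python3 -c "
from h import *
s=manip.sense();print(s['qvel'],s['width']);print(manip.finish_job())"
```

```text
[ 0.0023  0.0028 -0.0029  0.0012 -0.0016 -0.0001] 0.052175693218953115
the job is handed in; nothing more can be done
None
```

I lifted the coral canister out of the top tray by its cap and set it in the grey holder. Clockwise, as seen from above, the cap was stopped: the torque held at about 0.8 N m. I then turned it anticlockwise about 75° past closed, where it moved freely. I lifted it straight off and handed the job in at about 17 s, still holding the cap.

- **Canister seating:** it went down slowly. The vertical force changed from about -3 N to about +3 N at the expected floor height. The body shoulder measured 70.5 mm above the table, against 72 mm expected. The measured centre was about 2 mm from the holder's centre, within the 6 mm allowed.
- **Cap at the end:** it was about 60 mm above the canister rim and level, with the gripper at 52 mm and the arm still. The side picture shows open air between the cap and the neck.
- **Other things:** in the last side picture the ring stacker, bowl and purple look-alikes stand where they were. The arm hides part of the tray, so I did not check every tray toy again after the lift; nothing was touched that I could see.
- **Disagreements:** the camera readings of the holder's centre and my tool position differed by 1–2 mm. The last reading of the canister's turn was 35°, about 4° off the holder, but from a partly hidden outline. Neither affected the fit.

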